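# Hang an impact socket on its slanted locking post

### The job

Hang the black impact socket with the yellow band on the empty post of the green slanted rack: slide its square hole onto the post along the post's own slant, press it past the brass sprung catch until it sits flush on the red base, finish with a steady push home of about 15 N so that the catch is surely out in its groove, then let go. Work by feel and never force it: no more than 30 N on the rack. Leave the other sockets and everything else on the bench where they are.

Things in the scene. Friction and masses are not known exactly. Their poses are not given: they have to be found in the camera images.
- socket: The socket to hang: black, yellow band round its upper end, 56 mm tall, 0.36 to 0.56 kg, upright on the bench. Origin: centre of its lower face; z up its bore. A square hole 20 mm wide, flats facing its x and y (a quarter turn makes no difference), runs 26 mm up from the lower face, with a groove for the sprung catch 4 to 18 mm up. Two flats of the 32 mm hexagon mouth on top face y.
- socket_grip (a point): Point on the socket's centre line 40 mm above its lower face, a good height to grip: the barrel there is 48 mm in diameter (from 26 mm up to its top; the drive end below is 44 mm).
- post_foot: The fixed foot of the empty post (red base; any of the three). The post is packed out from it with washers, 0 to 9 mm, unmeasured: the seat must be found by feel. Origin: on the post's centre line, 80 mm above the bench, where the red base's upper face lies with no packing; z up the post, leaning 40 degrees from vertical to the robot's side; x up the slope, y along the row.
- post_tip (a point): The empty post, rigid, bright steel: 18.5 mm square, flats facing post_foot's x and y, 30 mm long above its red base (44 mm square): 22 mm straight, then 8 mm tapering to 12 mm square. In the socket's hole it has 0.75 mm play on each side. This point: on its centre line, 39 mm up from post_foot, the highest its tip can be.
- catch (a joint): The brass sprung catch, 8 mm wide, in the post's +y face: 0 when out (4 mm proud), growing as pressed in (m; 2 mm or more under the hole's edge). Its ramp starts 17 mm above the red base. The hole's edge meets it about 15 mm before home; riding over it takes about 5 to 15 N, more than the socket's weight gives, and pushes the socket some 8 N to +y. It snaps out again, into the groove, only in the last 1.2 mm.
- rack: The green sheet-steel rack, bolted down, 340 mm wide, three posts 105 mm apart along y. Origin on the bench, below the middle post's base; x away from the robot's side. The sloped sheet lies 6 mm below post_foot's origin and reaches 55 mm up and down the slope.
- hung_a: A plain black socket, 42 mm in diameter and 52 mm long, already hung on one of the other posts; origin at its lower face, z up the post. Leave it.
- hung_b: A plain black socket, 45 mm in diameter and 54 mm long, already hung on the remaining post; origin at its lower face, z up the post. Leave it.
- socket_plain: A plain black socket without a band, 38 mm in diameter and 50 mm tall, standing on the bench; origin at the centre of its underside. Leave it.
- file: File with an orange handle lying on the bench. Leave it.
- hammer: Ball-peen hammer lying on the bench. Leave it.
- spanner: Spanner lying on the bench. Leave it.
- wood_block: Wooden block, 140 x 90 x 60 mm. Leave it.
- paper_cup: White paper cup, 90 mm tall. Leave it.
- bottle: Clear water bottle, 200 mm tall. Leave it.
Mind the look-alikes: they are no part of the job. What is shaped like the socket but blue is not meant.

How it is judged:
By the outcome, as a careful person would: the job done as asked, in the order asked, and still so for the second after the job is handed in, with the robot touching nothing.
It also fails if it takes over 72 s, if anything falls off the work surface, if the arm or the gripper's body presses on something with over 40 N, if the wrist force passes 120 N, or if a joint passes its speed limit or range.

### The arm

A 6-joint arm with a two-finger parallel gripper is mounted at the origin on the work surface. World frame = base frame: x ahead of the robot, y to its left, z up, the work surface at z = 0. Lengths are in m, angles in rad, forces in N, time in s.
With the tool pointing down it reaches from about 0.35 to 0.975 m from the base axis. Payload 4.9 kg.
Tool frame: the origin (TCP) lies midway between the tips of the shut fingers; the grasp point (between the pads) lies 19 mm behind it; z points along the fingers, y is the line along which they close (so a half turn about z gives the same grasp; the last joint's range is limited). The gripper opens to 85 mm and grips with 20 to 120 N. Pads are 22 mm wide; open, the fingers measure 114 mm over their backs; the gripper's body (76 mm by 85 mm) begins 54 mm behind the grasp point. The pads swing forward as they close: fully open they stand 13 mm farther back than shut.
Start: joints at [-1.36, 0.053, 1.613, -0, 1.476, -0.119], TCP at [0.202, -0.591, 0.231] pointing down, gripper open.
Joint ranges: [-3.01, 3.01], [-1.01, 2.22], [0.06, 2.58], [-1.02, 4.17], [0.09, 2.62], [-3.14, 3.14]. Speed limits (rad/s): [2.57, 2.57, 3.14, 3.14, 3.14, 3.14].

### API

Orientations are given as a unit quaternion [w, x, y, z].
In Python, from plant import state, grab_frame, job_done, cut_out, place_of gives the robot as it stands.
- The arm moves only by the tool jog_arm, never from a script. Its argument "motion" is text: rows parted by semicolons, each of 7 numbers parted by spaces: the opening in per cent of the stroke, from 0 (shut) to 100 (fully open), then the shift along the tool's x, y, z as a fraction of full scale, then the turn, a rotation vector about the tool's x, y, z as a fraction of full scale. A call has exactly 5 rows; each row is the pose to reach, as a shift and turn from the pose commanded when the call began, along the tool's axes at that moment; what a row does not reach only later rows make up. Full scale, the value 1, is 50 cm for a shift and 1.5 rad for a turn. A row lasts 1/8 s, in which the tool goes at most 62.5 mm and 10.7 degrees, less where a joint would pass 70% of its speed; a pose out of reach is approached as far as the arm can. A call with a number of a shift or a turn outside -1 to 1 is refused whole. A call with a gripper value outside its range is refused whole. The fingers move at their own pace and stop on an object; the grip force is fixed at half the most. Time passes only in rows, so rows that repeat a pose let the fingers close, or fill a call up. It gives the time, the measured TCP pose, the force, the opening and the grip force at its end, in the units of the state.
- state(): the state, without advancing time (a new reading comes with each control period).
- grab_frame(name): name is "side" or "top" or "wrist"; returns a dict with "color" (420x560x3 uint8, red, green, blue), "range_z" (420x560 float32, m along the optical axis (not along the pixel's ray), 0 where there is no reading), "intrinsics" (3x3 intrinsics, pixels), "world_from_camera" (4x4, takes a point from camera to world coordinates). Camera axes: x right, y up, looking along -z (the intrinsics and any distortion apply to the point x, -y, -z); pixel columns grow to the right and rows downward; lengths in m; the calibration is good to about 2 mm. A picture is of the moment at which its call begins.
- job_done(): hands the job in; it is judged then, once.
Trained networks look in the newest picture that a camera, given by its name, has taken for a name from the list of things; names that differ only in an ending like _2 or _b are one class to them, and where a whole thing is asked for, a point or a joint stands for the part that bears it (a point fixed in the world has none). Each returns a list of dicts, best first, with "p" (0 to 1); they miss things now and then, are a little off and sometimes report something else, mostly with a low value. They report only what shows in the picture. A call takes as long as a camera call. They do not tell look-alikes from the thing itself.
- cut_out(camera, thing): "pixels" (420x560 bool, what is visible of it).
- place_of(camera, thing): "at" ([x, y, z] in m, in world coordinates, good to about 4 mm: a listed point, or the origin of a listed thing).
The state is a dict: "time": time; "joint_pos": joint angles; "joint_vel": joint speeds; "joint_efforts": joint torques, N m; "tool_pos": TCP position; "tool_rot": TCP orientation; "contact_force": force on the tool from outside, world axes, zero at the start; "ft_torque": the same for the moment, N m; "gripper_width": opening from 0.0 (shut) to 1.0 (fully open); "grasp_force": force on a finger pad.
Only numpy, scipy, OpenCV 4.12 (cv2) and the standard library are available. Lean on these libraries where they do the work, as an engineer would, in place of code of your own. Each camera call takes 0.05 s, during which the arm holds its last target. There are 200 camera calls.

## Working session

There is one attempt and no reset: what is moved stays moved. The work goes in short steps, Python scripts to look and compute and a tool call to move; the robot and the scene stay as the last step left them, time stands still between calls to the robot, and variables do not carry over. Pictures are saved under pics/ and viewed, at most 10 in all, crops included, and the job is handed in when it is done.

Besides the shell and the picture viewer there is one more tool, called after "Emit:" in YAML: its name, and indented under it one key for each argument. jog_arm: Moves the arm, as the interface text tells. Shift numbers are shares of 50 cm and turn numbers shares of 1.5 rad, none past 1 either way. Its arguments: {"type":"object","properties":{"motion":{"type":"string"}},"required":["motion"]}

```bash
ls; mkdir -p pics; python3 - <<'E'
from plant import *
import cv2,numpy as np
ims=[]
for c in ["side","top"]:
    f=grab_frame(c); np.savez(f"pics/{c}0.npz",**f)
    cv2.imwrite(f"pics/{c}0.png",f["color"][:,:,::-1])
    print(c,np.round(f["world_from_camera"],3).tolist(),np.round(f["intrinsics"],1).tolist())
    for t in ["socket","post_foot","post_tip","rack","hung_a","socket_plain"]:
        print(c,t,[(round(float(d["p"]),2),np.round(d["at"],3).tolist()) for d in place_of(c,t)])
print(state())
E
```

```text
pics
side [[0.941, 0.254, -0.223, 0.21], [-0.338, 0.704, -0.625, -0.818], [-0.002, 0.664, 0.748, 1.064], [0.0, 0.0, 0.0, 1.0]] [[440.7, 0.0, 282.6], [0.0, 440.7, 208.3], [0.0, 0.0, 1.0]]
side socket [(0.91, [0.36, -0.309, -0.001]), (0.74, [0.508, -0.237, 0.001]), (0.69, [0.404, -0.404, 0.002]), (0.58, [0.458, -0.322, -0.001])]
side post_foot [(0.75, [0.669, -0.09, 0.084])]
side post_tip [(0.55, [0.645, -0.096, 0.108])]
side rack [(0.88, [0.644, 0.013, 0.003])]
side hung_a [(0.73, [0.359, 0.376, 0.002]), (0.52, [0.623, 0.113, 0.081]), (0.15, [0.669, -0.09, 0.08])]
side socket_plain [(0.51, [0.434, -0.17, -0.001])]
top [[-0.057, 0.977, -0.205, 0.288], [-0.998, -0.056, 0.008, -0.02], [-0.004, 0.205, 0.979, 1.088], [0.0, 0.0, 0.0, 1.0]] [[411.6, 0.0, 277.2], [0.0, 411.6, 211.3], [0.0, 0.0, 1.0]]
top socket [(0.83, [0.509, -0.238, -0.001]), (0.76, [0.401, -0.404, 0.003]), (0.61, [0.453, -0.32, -0.001]), (0.6, [0.36, -0.309, -0.004])]
top post_foot [(0.79, [0.666, -0.089, 0.081])]
top post_tip [(0.89, [0.642, -0.099, 0.11])]
top rack [(0.91, [0.646, 0.008, -0.001])]
top hung_a [(0.86, [0.644, 0.012, 0.081]), (0.67, [0.62, 0.112, 0.08])]
top socket_plain [(0.62, [0.432, -0.166, -0.003])]
{'time': 0.7, 'joint_pos': array([-1.36003702e+00,  5.26622492e-02,  1.61285053e+00, -4.16284553e-06,
        1.47598765e+00, -1.18981159e-01]), 'joint_vel': array([-0.00019306,  0.00082365,  0.00126209,  0.00015947, -0.00047324,
       -0.0002938 ]), 'joint_efforts': array([-1.20052046e-04, -3.93552375e+01, -3.70368326e+01, -1.27826070e-04,
        3.25351566e-04, -6.90943580e-06]), 'tool_pos': array([ 0.20238513, -0.59133135,  0.23135659]), 'tool_rot': array([4.61572028e-05, 9.86439628e-01, 1.64124520e-01, 4.53314907e-08]), 'contact_force': array([ 0.35223611, -0.42170174, -0.52565821]), 'ft_torque': array([0.01981865, 0.02595235, 0.06205493]), 'grasp_force': 0.0, 'gripper_width': 1.0008180719880126}
```

View pics/top0.png

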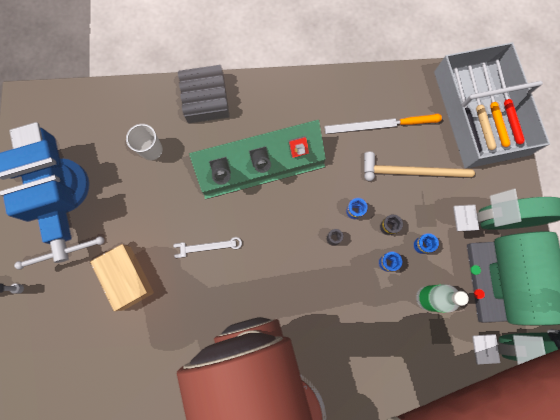

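View pics/side0.png

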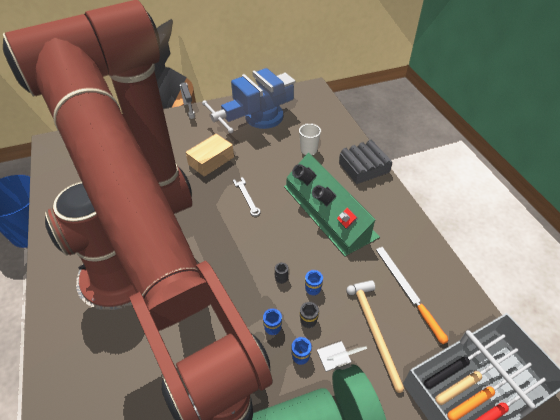

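Candidates in the top picture are black with a band at (392,225), blue ones at (357,208), (428,244) and (391,262), and a plain black one at (336,237). The empty post is the red base at (299,148). By the description I choose (392,225), and I'll check it in a crop.

```bash
cat > h.py <<'E'
import numpy as np,cv2
from plant import *
from scipy.spatial.transform import Rotation as R
def xyz(f,u,v,z=None):
    K=f["intrinsics"];T=f["world_from_camera"];r=np.array([(u-K[0,2])/K[0,0],-(v-K[1,2])/K[1,1],-1])
    if z is None: return T[:3,:3]@(r*f["range_z"][int(v),int(u)])+T[:3,3]
    d=T[:3,:3]@r; return T[:3,3]+d*(z-T[2,3])/d[2]
def pose():
    s=state();q=s["tool_rot"];return np.array(s["tool_pos"]),R.from_quat([q[1],q[2],q[3],q[0]]),s
def goto(p,Rm):
    "print shift/turn numbers in tool axes to goal pose"
    p0,R0,_=pose(); print("shift",np.round(R0.inv().apply(p-p0)/.5,4),"turn",np.round((R0.inv()*Rm).as_rotvec()/1.5,4))
E
python3 - <<'E'
from h import *
f=np.load("pics/top0.npz");g=np.load("pics/side0.npz")
a=cv2.resize(f["color"][170:300,310:470],(480,390),interpolation=2)
cv2.imwrite("pics/crop0.png",a[:,:,::-1])
for u,v in [(392,225),(357,208),(440,298),(336,237)]: print(xyz(f,u,v,.056))
print(xyz(f,445,298))
E
```

```text
[ 0.451864 -0.317718  0.056   ]
[ 0.50101298 -0.23325252  0.056     ]
[ 0.26457304 -0.41435014  0.056     ]
[ 0.42934293 -0.17308864  0.056     ]
[ 0.26614433 -0.388176    0.15352708]
```

View pics/crop0.png

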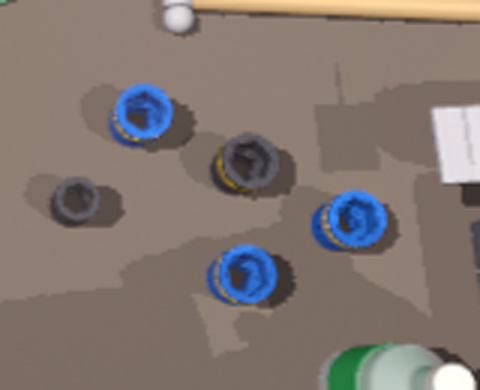

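The crop shows the black socket with the yellow band at (247,163); its neighbours are blue or plain, so the choice stands. Moving above it now, raised for bottle clearance.

Emit:
jog_arm:
  motion: "100 0.1 -0.03 -0.08 0 0 0; 100 0.22 -0.1 -0.1 0 0 0; 100 0.34 -0.16 -0.1 0 0 0; 100 0.46 -0.23 -0.1 0 0 0; 100 0.57 -0.3 -0.1 0 0 0"

```text
time: 1.32
tool_pos: [0.4091, -0.3745, 0.2816]
tool_rot: [0.0, 0.986, 0.164, 0.0]
contact_force: [1.5, -0.5, -0.6]
gripper_width: 1.001
grasp_force: 0.0
```

Emit:
jog_arm:
  motion: "100 0.084 -0.046 0 0 0 0; 100 0.084 -0.046 0 0 0 0; 100 0.084 -0.046 0 0 0 0; 100 0.084 -0.046 0 0 0 0; 100 0.084 -0.046 0 0 0 0"

```text
time: 1.95
tool_pos: [0.4395, -0.3416, 0.2812]
tool_rot: [-0.0, 0.987, 0.163, -0.0]
contact_force: [-0.1, -0.1, 0.4]
gripper_width: 0.997
grasp_force: 0.0
```

```bash
python3 - <<'E'
from h import *
f=grab_frame("wrist"); np.savez("pics/w1.npz",**f)
cv2.imwrite("pics/w1.png",f["color"][:,:,::-1])
p,Rm,s=pose();print(p,Rm.as_matrix().round(3),s["time"],s["contact_force"])
print(np.round(f["world_from_camera"],3))
for t in ["socket","post_foot","post_tip"]:
  print(t,[(round(float(d["p"]),2),np.round(d["at"],3).tolist()) for d in place_of("wrist",t)])
E
```

```text
[ 0.43960506 -0.34150952  0.28124966] [[ 0.947  0.322 -0.   ]
 [ 0.322 -0.947  0.   ]
 [-0.    -0.    -1.   ]] 2.0 [0.11196821 0.13945096 0.12969368]
[[ 0.323  0.906  0.274  0.509]
 [-0.947  0.309  0.093 -0.317]
 [-0.    -0.289  0.957  0.424]
 [ 0.     0.     0.     1.   ]]
socket [(0.97, [0.364, -0.305, -0.0]), (0.86, [0.456, -0.322, 0.001]), (0.85, [0.508, -0.24, 0.002]), (0.76, [0.397, -0.402, -0.005])]
post_foot [(0.17, [0.613, -0.356, -0.002])]
post_tip []
```

View pics/w1.png

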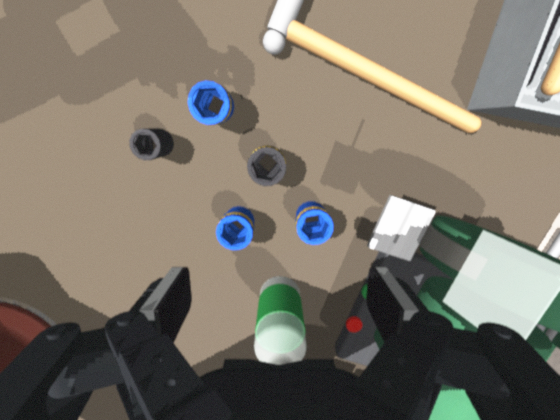

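The wrist picture shows the black banded socket at (266,167), with the blue ones at (210,103), (235,229) and (314,224) and the plain one at (146,144). I'll put the camera straight above it to read the square hole's yaw.

Emit:
jog_arm:
  motion: "100 -0.104 -0.025 0.14 0 0 0; 100 -0.104 -0.025 0.14 0 0 0; 100 -0.104 -0.025 0.14 0 0 0; 100 -0.104 -0.025 0.14 0 0 0; 100 -0.104 -0.025 0.14 0 0 0"

```text
time: 2.78
tool_pos: [0.3882, -0.3464, 0.2132]
tool_rot: [0.001, 0.986, 0.164, 0.001]
contact_force: [-0.1, 0.2, 0.2]
gripper_width: 0.998
grasp_force: 0.0
```

```bash
python3 - <<'E'
from h import *
f=grab_frame("wrist"); np.savez("pics/w2.npz",**f)
K=f["intrinsics"];T=f["world_from_camera"]
# rectify: plane z=.056 and z=.0 orthophotos around the socket, 0.2mm per pixel
out=[]
for z in (.056,.026):
    n=350;s=.0002
    xs=.456+(np.arange(n)-n/2)*s; ys=-.321+(np.arange(n)-n/2)*s
    X,Y=np.meshgrid(xs,ys[::-1]); P=np.stack([X,Y,np.full_like(X,z)],-1)
    C=(P-T[:3,3])@T[:3,:3]
    u=K[0,2]+K[0,0]*C[...,0]/-C[...,2]; v=K[1,2]+K[1,1]*(-C[...,1])/-C[...,2]
    im=cv2.remap(f["color"],u.astype(np.float32),v.astype(np.float32),cv2.INTER_CUBIC)
    out.append(np.clip(im.astype(float)*1.8,0,255).astype(np.uint8))
cv2.imwrite("pics/w2.png",np.hstack(out)[:,:,::-1])
print(pose()[0],T[:3,3])
print([(round(float(d["p"]),2),np.round(d["at"],4).tolist()) for d in place_of("wrist","socket")])
E
```

```text
[ 0.38804925 -0.34628952  0.21299043] [ 0.45717614 -0.32080681  0.35585501]
[(0.97, [0.3601, -0.3073, -0.0033]), (0.91, [0.3995, -0.4037, -0.0015]), (0.66, [0.459, -0.3217, 0.0014]), (0.6, [0.5035, -0.2363, -0.001])]
```

View pics/w2.png

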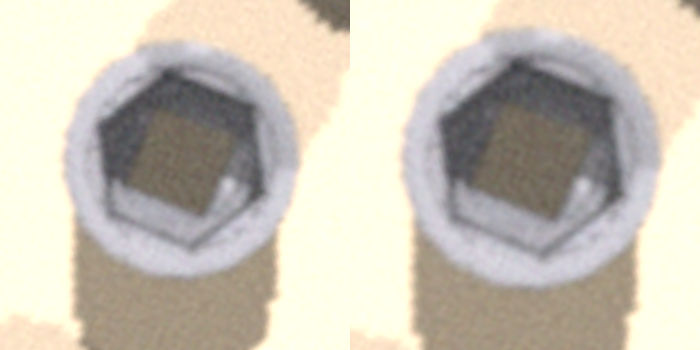

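The orthophoto shows the rim centred near (182,158) in the left panel and the square hole through the bore with corners near (152,107), (235,134), (203,216) and (128,185). Its yaw is about -20° in world axes. I'll fit it numerically and measure the rack from the top and side depth.

```bash
python3 - <<'E'
from h import *
im=cv2.imread("pics/w2.png")[:,:350]
# square: brown (R-B high, dark) inside mouth
b,g,r=[im[...,i].astype(int) for i in range(3)]
Y,X=np.mgrid[:350,:350]
m=((r-b>18)&(np.hypot(X-182,Y-160)<75)).astype(np.uint8)
m=cv2.morphologyEx(m,cv2.MORPH_OPEN,np.ones((9,9)));n,l,st,ce=cv2.connectedComponentsWithStats(m)
k=1+st[1:,4].argmax();c=cv2.findContours((l==k).astype(np.uint8),0,1)[0][0]
print("square",cv2.minAreaRect(c))
# hull of rim: bluish grey vs bench
rim=((b>r)&(np.hypot(X-182,Y-158)<130)).astype(np.uint8)
rim=cv2.morphologyEx(rim,cv2.MORPH_OPEN,np.ones((7,7)))
h=cv2.convexHull(np.argwhere(rim)[:,::-1].astype(np.int32))
pts=h[:,0];print("rim",cv2.minEnclosingCircle(h),cv2.fitEllipse(h))
# rack geometry: sheet green pixels
for c in("top","side"):
    f=np.load(f"pics/{c}0.npz");C=f["color"].astype(int);z=f["range_z"]
    d=cut_out
    K=f["intrinsics"];T=f["world_from_camera"]
    vv,uu=np.mgrid[:420,:560]
    P=np.stack([(uu-K[0,2])/K[0,0]*z,-(vv-K[1,2])/K[1,1]*z,-z],-1)@T[:3,:3].T+T[:3,3]
    roi=(np.abs(P[...,0]-.645)<.12)&(np.abs(P[...,1]-.01)<.25)&(z>0)
    red=roi&(C[...,0]>1.8*C[...,1])&(C[...,0]>110)&(P[...,1]<0); R_=P[red]
    gr=roi&(C[...,1]>1.25*C[...,0])&(P[...,2]>.045)&(P[...,2]<.13); G=P[gr]
    # plane fit
    for _ in range(4):
        ctr=G.mean(0);nrm=np.linalg.svd(G-ctr,full_matrices=0)[2][2];nrm*=np.sign(nrm[2]);G=G[np.abs((G-ctr)@nrm)<.004]
    print(c,"n",nrm.round(3),"tilt",np.degrees(np.arccos(nrm[2])),"yaw",np.degrees(np.arctan2(-nrm[1],-nrm[0])),len(G),ctr.round(4))
    yr=np.cross(nrm,[0,0,1]);yr/=np.linalg.norm(yr);yr*=np.sign(yr[1])
    rect=cv2.minAreaRect(np.stack([G@yr,G@np.cross(yr,nrm)],1).astype(np.float32));print("rect",rect)
    print("red",len(R_),np.median(R_,0).round(4),(R_.max(0)+R_.min(0))/2,"height over sheet",np.median((R_-ctr)@nrm))
E
```

```text
square ((180.690185546875, 160.29180908203125), (77.69803619384766, 77.13119506835938), 21.370620727539062)
rim ((180.60968017578125, 160.35101318359375), 115.3166732788086) ((180.56275939941406, 160.8146209716797), (225.23594665527344, 229.2509002685547), 5.865170955657959)
top n [-0.623 -0.134  0.771] tilt 39.58875841197948 yaw 12.096620255242335 3551 [0.656  0.0109 0.0819]
rect ((-0.12618151307106018, 0.5405914187431335), (0.10599755495786667, 0.3397299647331238), 89.90425872802734)
red 200 [ 0.6683 -0.0881  0.0885] [ 0.66487626 -0.09305919  0.07922249] height over sheet 0.0117729769937323
side n [-0.606 -0.133  0.784] tilt 38.325623316339374 yaw 12.368628253448444 1677 [ 0.662  -0.0141  0.0788]
rect ((-0.13032332062721252, 0.547757089138031), (0.3424477279186249, 0.10140626132488251), 0.1676173061132431)
red 145 [ 0.67   -0.1016  0.087 ] [ 0.66676923 -0.09377648  0.08243737] height over sheet 0.012516191669128148
```

```bash
cat >> h.py <<'E'
def basis(yaw,tilt): # tool pose: x at yaw (deg), tool z tilted forward by tilt from down
    a,t=np.radians([yaw,tilt]);y=np.array([np.sin(a),-np.cos(a),0]);x=np.array([np.cos(a)*np.cos(t),np.sin(a)*np.cos(t),np.sin(t)])
    return R.from_matrix(np.stack([x,y,np.cross(x,y)],1))
E
python3 - <<'E'
from h import *
for z in (.12,.018): goto(np.array([.457,-.319,z]),basis(-21.4,0))
n=np.array([-np.sin(np.radians(40))*np.cos(.213),-np.sin(np.radians(40))*np.sin(.213),np.cos(np.radians(40))])
yr=np.array([-np.sin(.213),np.cos(.213),0]);xs=np.cross(yr,n)
for ctr,cy,cx in (([.656,.0109,.0819],-.1262,.5406),([.662,-.0141,.0788],-.1303,.5477)):
    print(yr*(cy-.105)+xs*cx+n*(np.array(ctr)@n+.006))
E
```

```text
shift [ 0.1483 -0.0068  0.1854] turn [ 0.0011 -0.001   0.4693]
shift [ 0.1481 -0.0073  0.3894] turn [ 0.0011 -0.001   0.4693]
[ 0.67031469 -0.0915695   0.08329643]
[ 0.67822341 -0.09405379  0.08575568]
```

Emit:
jog_arm:
  motion: "75 0.06 0 0.02 0 0 0.12; 75 0.12 -0.006 0.04 0 0 0.24; 75 0.148 -0.007 0.1 0 0 0.36; 75 0.148 -0.007 0.14 0 0 0.469; 75 0.148 -0.007 0.18 0 0 0.469"

```text
time: 3.5
tool_pos: [0.4565, -0.3184, 0.1209]
tool_rot: [0.0, 0.983, -0.184, 0.0]
contact_force: [-0.1, -0.4, -0.0]
gripper_width: 0.75
grasp_force: 0.0
```

Emit:
jog_arm:
  motion: "75 0 0 0 0 0 0; 75 0 0 0.05 0 0 0; 75 0 0 0.1 0 0 0; 75 0 0 0.15 0 0 0; 75 0 0 0.2 0 0 0"

```text
time: 4.12
tool_pos: [0.4567, -0.3195, 0.0221]
tool_rot: [0.001, 0.983, -0.185, 0.001]
contact_force: [0.3, -0.3, 0.3]
gripper_width: 0.749
grasp_force: 0.0
```

```bash
python3 - <<'E'
from h import *
goto(np.array([.457,-.319,.018]),basis(-21.4,0)); s=state();print(s["tool_pos"],s["contact_force"],s["gripper_width"],s["joint_pos"].round(2))
f=grab_frame("side");cv2.imwrite("pics/s3.png",cv2.resize(f["color"][240:400,220:420],(600,480))[:,:,::-1])
E
```

```text
shift [ 0.0002 -0.0012  0.0082] turn [ 0.0007 -0.0017  0.0008]
[ 0.4566671  -0.31948325  0.02210251] [ 0.25593871 -0.28478806  0.30387994] 0.7490805643730548 [-0.74  0.12  1.92  0.    1.1   1.2 ]
```

View pics/s3.png

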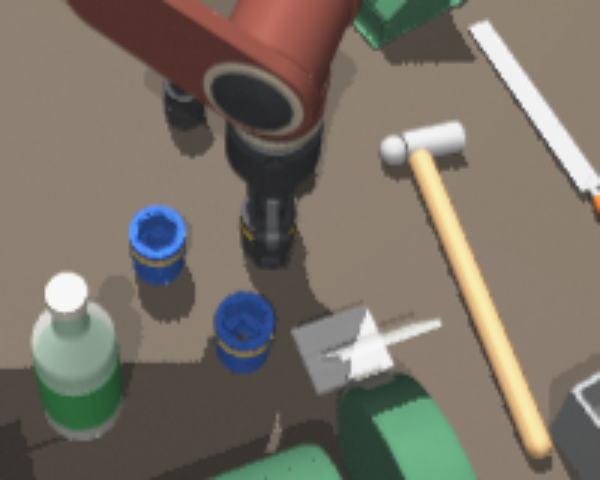

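The picture shows the fingers straddling the banded socket at (268,225), with the neighbours clear. I'll close the gripper, then lift.

Emit:
jog_arm:
  motion: "75 0 0 0.006 0 0 0; 0 0 0 0.006 0 0 0; 0 0 0 0.006 0 0 0; 0 0 0 0.006 0 0 0; 0 0 0 0.006 0 0 0"

```text
time: 4.8
tool_pos: [0.4569, -0.3195, 0.0201]
tool_rot: [0.001, 0.983, -0.186, 0.001]
contact_force: [0.2, 0.1, 5.8]
gripper_width: 0.544
grasp_force: 62.3
```

Emit:
jog_arm:
  motion: "0 0 0 0 0 0 0; 0 0 0 -0.1 0 0 0; 0 0 0 -0.2 0 0 0; 0 0 0 -0.3 0 0 0; 0 0 0 -0.4 0 0 0"

```text
time: 5.42
tool_pos: [0.4548, -0.3175, 0.218]
tool_rot: [-0.001, 0.983, -0.186, -0.001]
contact_force: [1.1, -0.8, -4.8]
gripper_width: 0.543
grasp_force: 63.4
```

```bash
python3 - <<'E'
from h import *
p,Rm,s=pose();print(p,s["contact_force"],s["ft_torque"],s["gripper_width"])
f=grab_frame("wrist");np.savez("pics/w4.npz",**f)
T=f["world_from_camera"];M=np.eye(4);M[:3,:3]=Rm.as_matrix();M[:3,3]=p
print(np.linalg.inv(M)@T)
d=place_of("wrist","socket");print([(round(float(x["p"]),2),(Rm.inv().apply(np.array(x["at"])-p)).round(4)) for x in d])
cv2.imwrite("pics/w4.png",cv2.resize(f["color"][250:420,180:400],(770,595))[:,:,::-1])
# view pose over post: vertical camera over (.65,-.1)
for tilt in (40,):
    n=np.array([-np.sin(np.radians(40))*np.cos(.213),-np.sin(np.radians(40))*np.sin(.213),np.cos(np.radians(40))])
    goto(np.array([.668,-.091,.082])+n*.17,basis(12.2,40))
E
```

```text
[ 0.45483157 -0.31745554  0.21799727] [ 1.14790381 -0.82986694 -4.84599591] [-0.02896282 -0.0310381  -0.01676962] 0.5433817952586107
[[ 5.58440870e-04  9.57274620e-01  2.89179858e-01  7.28725447e-02]
 [ 9.99999614e-01 -7.30761788e-04  4.87928377e-04 -1.05900400e-03]
 [ 6.78403042e-04  2.89179474e-01 -9.57274658e-01 -1.42511910e-01]
 [ 0.00000000e+00  0.00000000e+00  0.00000000e+00  1.00000000e+00]]
[(0.9, array([-0.0008, -0.0014,  0.0183])), (0.85, array([ 0.0187, -0.0925,  0.2183])), (0.7, array([-0.0215,  0.1008,  0.2205]))]
shift [ 0.0413 -0.4594  0.0238] turn [ 0.1407  0.4459 -0.373 ]
```

View pics/w4.png

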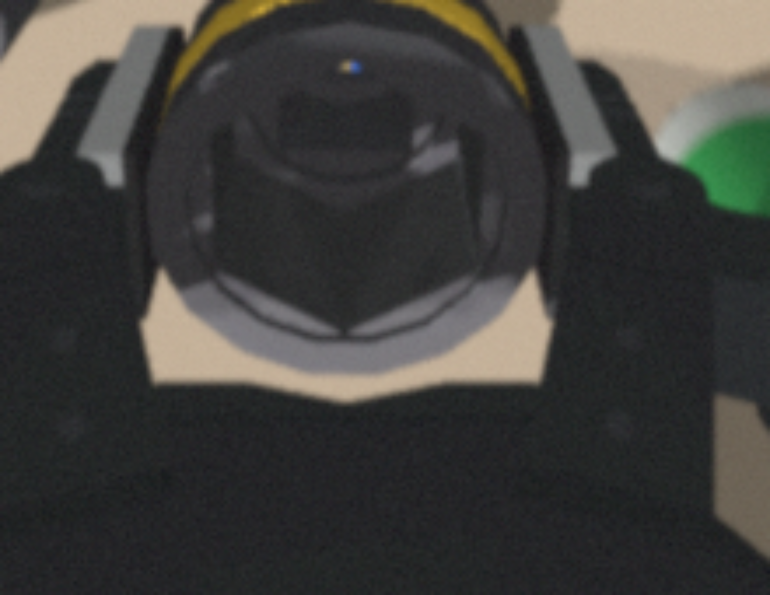

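The picture shows the socket held upright, square to the pads, with its hexagon symmetric and a vertex at (345,330). Next I carry it to a tilted viewing pose before the post.

Emit:
jog_arm:
  motion: "0 0 -0.08 0 0.028 0.089 -0.075; 0 0 -0.17 0 0.056 0.178 -0.149; 0 0 -0.26 0.02 0.084 0.268 -0.224; 0 0 -0.34 0.04 0.113 0.357 -0.298; 0 0 -0.42 0.064 0.141 0.446 -0.373"

```text
time: 6.15
tool_pos: [0.531, -0.1207, 0.1825]
tool_rot: [-0.042, 0.935, 0.1, 0.337]
contact_force: [0.1, 0.7, -5.2]
gripper_width: 0.547
grasp_force: 63.8
```

Emit:
jog_arm:
  motion: "0 0 0 0 0 0 0; 0 0 0 0 0 0 0; 0 0 0 0 0 0 0; 0 0 0 0 0 0 0; 0 0 0 0 0 0 0"

```text
time: 6.78
tool_pos: [0.5328, -0.1235, 0.1869]
tool_rot: [-0.04, 0.936, 0.098, 0.337]
contact_force: [-0.7, 0.2, -4.0]
gripper_width: 0.547
grasp_force: 64.0
```

```bash
python3 - <<'E'
from h import *
p,Rm,s=pose();print(p,s["contact_force"],s["gripper_width"],s["joint_pos"].round(2),s["time"]);print(Rm.as_matrix().round(3))
f=grab_frame("wrist");np.savez("pics/w5.npz",**f)
for t in("post_foot","post_tip","rack"):
    print(t,[(round(float(x["p"]),2),np.round(x["at"],4)) for x in place_of("wrist",t)])
cv2.imwrite("pics/w5.png",f["color"][:,:,::-1])
E
```

```text
[ 0.53278696 -0.12345767  0.18688567] [-0.74731345  0.2225385  -4.01333564] 0.5469772474869407 [-0.62 -0.46  2.24  0.62  0.96  0.49] 6.775
[[ 0.754  0.211  0.623]
 [ 0.157 -0.977  0.141]
 [ 0.638 -0.009 -0.77 ]]
post_foot []
post_tip []
rack [(0.55, array([ 0.6467,  0.0116, -0.0013]))]
```

View pics/w5.png

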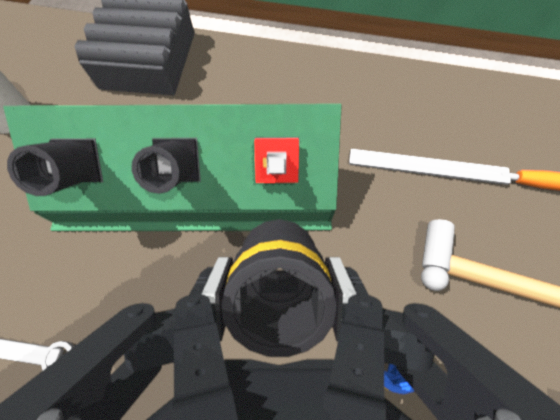

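The picture shows the red base with corners near (255,138) to (299,183), the bright tip at (276,160), the brass catch at its left (264,162), and the held socket's rim centred near (280,302). Now I fit the post in the tool frame.

```bash
cat > fit.py <<'E'
from h import *
import sys
def run(fn):
    f=np.load(fn);C=f["color"].astype(int);z=f["range_z"];K=f["intrinsics"];T=f["world_from_camera"]
    vv,uu=np.mgrid[:420,:560]
    P=np.stack([(uu-K[0,2])/K[0,0]*z,-(vv-K[1,2])/K[1,1]*z,-z],-1)@T[:3,:3].T+T[:3,3]
    a,t=np.radians([12.2,40])
    def near(q,d): return (np.linalg.norm(P-q,axis=-1)<d)&(z>0)
    gr=near(np.array([.645,.0,.09]),.2)&(C[...,1]>1.3*C[...,0])&(C[...,1]>1.1*C[...,2])&(P[...,2]>.04)
    G=P[gr]
    for _ in range(5):
        c=G.mean(0);n=np.linalg.svd(G-c,full_matrices=0)[2][2];n*=np.sign(n[2]);k=np.abs((G-c)@n)<.003;G=G[k]
    print("sheet n tilt",np.degrees(np.arccos(n[2])).round(2),"yaw",np.degrees(np.arctan2(-n[1],-n[0])).round(2))
    red=(near(np.array([.668,-.091,.085]),.05)&(C[...,0]>2*C[...,1])&(C[...,0]>90)).astype(np.uint8)
    h=cv2.convexHull(np.argwhere(red)[:,::-1].astype(np.int32));q=cv2.minAreaRect(h);print("red rect px",q)
    m=np.zeros_like(red);cv2.fillConvexPoly(m,h,1)
    Rd=P[red>0];hz=np.median((Rd-c)@n);print("red above sheet",hz.round(4),"pts",len(Rd))
    # base centre: intersect ray of hull centre (quad centroid) with red plane
    M=cv2.moments(h);uc,vc=M["m10"]/M["m00"],M["m01"]/M["m00"]
    def ray(u,v,h0):
        o=T[:3,3];d=T[:3,:3]@np.array([(u-K[0,2])/K[0,0],-(v-K[1,2])/K[1,1],-1]);return o+d*((c-o)@n+h0)/(d@n)
    B=ray(uc,vc,hz);print("base centre",B.round(4),"foot est",(B-n*(hz-.006)).round(4))
    st=m.astype(bool)&(C.min(-1)>150);l=cv2.connectedComponentsWithStats(st.astype(np.uint8))
    print("bright",l[2][1:].tolist(),l[3][1:].round(1).tolist())
    S=P[st];hs=(S-c)@n;top=hs>np.percentile(hs,80)-.004
    print("tip height over sheet",np.percentile(hs,[10,50,80,95]).round(4))
    ys,xs=np.where(st); tu,tv=xs[top].mean(),ys[top].mean();tp=ray(tu,tv,np.percentile(hs,80));print("tip px",tu.round(1),tv.round(1),tp.round(4),"tip-base axis",(tp-B).round(4))
    return B,tp,n,hz
if __name__=="__main__": run(sys.argv[1])
E
python3 fit.py pics/w5.npz
```

```text
sheet n tilt 40.05 yaw 12.25
red rect px ((276.5, 159.99998474121094), (42.99999237060547, 43.99999237060547), 0.0)
red above sheet 0.0124 pts 1459
base centre [ 0.6637 -0.0905  0.0854] foot est [ 0.6678 -0.0897  0.0805]
bright [[267, 152, 20, 22, 381]] [[275.9, 162.0]]
tip height over sheet [0.0335 0.0415 0.0427 0.0433]
tip px 275.9 163.8 [ 0.6447 -0.0946  0.1087] tip-base axis [-0.019  -0.004   0.0232]
```

```bash
python3 - <<'E'
from h import *
f=np.load("pics/w4.npz");K=f["intrinsics"]
Tc=np.array([[0,.9573,.2892,.0729],[1,0,0,-.0011],[0,.2892,-.9573,-.1425]])
def tool(u,v,zt):
    d=Tc[:,:3]@np.array([(u-K[0,2])/K[0,0],-(v-K[1,2])/K[1,1],-1]);o=Tc[:,3];return o+d*(zt-o[2])/d[2]
for zt in(-.036,-.0345):
  print([tool(180+a/3.5,250+b/3.5,zt).round(4) for a,b in((345,372),(345,25),(150,215),(548,215))])
R1=basis(12.25,40);n=-R1.as_matrix()[:,2]
F=np.array([.6678,-.0897,.0805])
for s in(.075,.055,.045): print(s); goto(F+n*(s-.0), R1)   # s: TCP height up the post axis
E
```

```text
[array([-0.0229, -0.0011, -0.036 ]), array([ 0.0237, -0.0011, -0.036 ]), array([-0.0005, -0.0239, -0.036 ]), array([-0.0005,  0.0227, -0.036 ])]
[array([-0.0242, -0.0011, -0.0345]), array([ 0.023 , -0.0011, -0.0345]), array([-0.0016, -0.0242, -0.0345]), array([-0.0016,  0.023 , -0.0345])]
0.075
shift [ 0.0783 -0.007   0.1909] turn [-0.0043  0.0041 -0.0044]
0.055
shift [ 0.0785 -0.0068  0.2309] turn [-0.0043  0.0041 -0.0044]
0.045
shift [ 0.0786 -0.0067  0.2509] turn [-0.0043  0.0041 -0.0044]
```

Emit:
jog_arm:
  motion: "0 0.04 -0.003 0.06 -0.004 0.004 -0.004; 0 0.0785 -0.006 0.12 -0.004 0.004 -0.004; 0 0.0785 -0.006 0.205 -0.004 0.004 -0.004; 0 0.0785 -0.006 0.205 -0.004 0.004 -0.004; 0 0.0785 -0.006 0.205 -0.004 0.004 -0.004"

```text
time: 7.6
tool_pos: [0.6252, -0.0993, 0.1327]
tool_rot: [-0.037, 0.934, 0.1, 0.34]
contact_force: [-0.8, -0.1, -3.9]
gripper_width: 0.54
grasp_force: 64.0
```

```bash
cat >> h.py <<'E'
R1=basis(12.25,40);F=np.array([.6678,-.0897,.0805])+R1.as_matrix()[:,1]*.0006
def rel():
    p,Rm,s=pose();d=R1.inv().apply(p-F);e=(R1.inv()*Rm).as_rotvec()
    print("x,y mm",(d[:2]*1e3).round(2),"TCP height mm",round(-d[2]*1e3,2),"rot deg",np.degrees(e).round(2),"F tool",R1.inv().apply(s["contact_force"]).round(1),"M",R1.inv().apply(s["ft_torque"]).round(2),"t",s["time"],"g",round(s["gripper_width"],3))
E
python3 - <<'E'
from h import *
rel()
E
```

```text
x,y mm [ 0.1  -0.22] TCP height mm 68.0 rot deg [0.04 0.   0.05] F tool [-3.1 -0.1  2.5] M [ 0.03 -0.78 -0.03] t 7.6 g 0.54
```

Emit:
jog_arm:
  motion: "0 0 0 0.012 0 0 0; 0 0 0 0.02 0 0 0; 0 0 0 0.026 0 0 0; 0 0 0 0.03 0 0 0; 0 0 0 0.034 0 0 0"

```text
time: 8.22
tool_pos: [0.636, -0.097, 0.1194]
tool_rot: [-0.037, 0.934, 0.1, 0.34]
contact_force: [-0.2, 0.1, -4.7]
gripper_width: 0.541
grasp_force: 64.1
```

```bash
python3 - <<'E'
from h import *
rel()
f=grab_frame("side");cv2.imwrite("pics/s6.png",cv2.resize(f["color"][140:270,270:430],(790,600),interpolation=2)[:,:,::-1])
E
```

```text
x,y mm [-0.01 -0.23] TCP height mm 50.77 rot deg [ 0.03 -0.    0.04] F tool [-3.2 -0.2  3.5] M [-0.02 -0.73  0.02] t 8.225 g 0.541
```

View pics/s6.png

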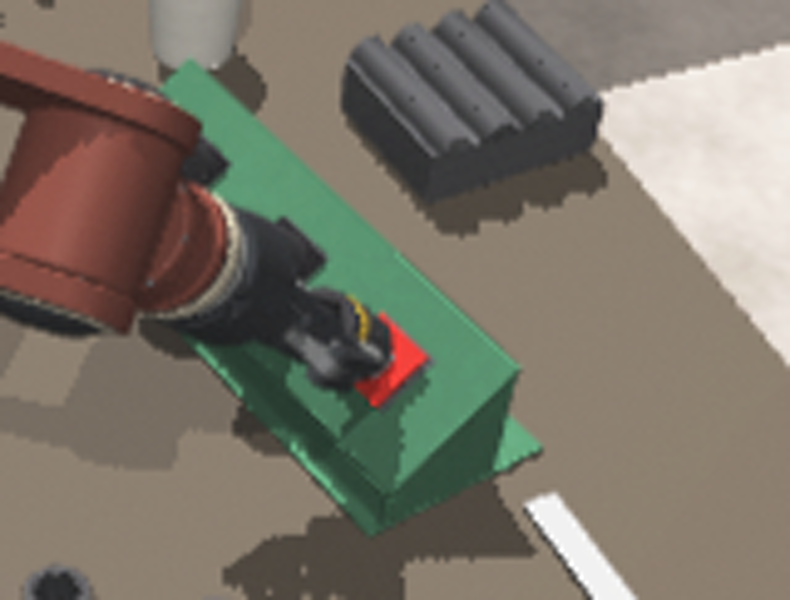

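The picture shows the banded socket at (365,335) squarely above the red base, and there is no contact load. I'll go on gently onto the straight part of the post.

Emit:
jog_arm:
  motion: "0 0 0.0004 0.002 0 0 0; 0 0 0.0004 0.004 0 0 0; 0 0 0.0004 0.006 0 0 0; 0 0 0.0004 0.008 0 0 0; 0 0 0.0004 0.01 0 0 0"

```text
time: 8.9
tool_pos: [0.639, -0.0967, 0.1153]
tool_rot: [-0.037, 0.934, 0.1, 0.34]
contact_force: [-2.5, -2.5, -4.9]
gripper_width: 0.55
grasp_force: 64.5
```

```bash
python3 -c "
from h import *
rel()"
```

```text
x,y mm [-0.38  0.13] TCP height mm 45.72 rot deg [ 0.01 -0.03  0.03] F tool [-5.4  1.9  1.8] M [-0.26 -1.26 -0.  ] t 8.9 g 0.55
```

Emit:
jog_arm:
  motion: "0 -0.001 0.0006 0 0 0 0; 0 -0.001 0.0006 0 0 0 0; 0 -0.001 0.0006 0.001 0 0 0; 0 -0.001 0.0006 0.002 0 0 0; 0 -0.001 0.0006 0.003 0 0 0"

```text
time: 9.52
tool_pos: [0.6397, -0.0966, 0.1141]
tool_rot: [-0.037, 0.934, 0.1, 0.34]
contact_force: [-1.9, -0.6, -5.0]
gripper_width: 0.546
grasp_force: 64.5
```

```bash
python3 -c "
from h import *
rel()"
```

```text
x,y mm [-0.57  0.21] TCP height mm 44.32 rot deg [ 0.04 -0.01  0.04] F tool [-4.7  0.2  2.6] M [-0.15 -1.1  -0.06] t 9.525 g 0.546
```

Emit:
jog_arm:
  motion: "0 -0.0008 0.0002 0.001 0 0 0; 0 -0.0008 0.0002 0.002 0 0 0; 0 -0.0008 0.0002 0.003 0 0 0; 0 -0.0008 0.0002 0.004 0 0 0; 0 -0.0008 0.0002 0.005 0 0 0"

```text
time: 10.15
tool_pos: [0.6411, -0.0964, 0.112]
tool_rot: [-0.037, 0.934, 0.1, 0.34]
contact_force: [-0.4, 0.2, -5.0]
gripper_width: 0.55
grasp_force: 64.6
```

```bash
python3 -c "
from h import *
rel()"
```

```text
x,y mm [-0.81  0.33] TCP height mm 41.82 rot deg [0.03 0.01 0.04] F tool [-3.5 -0.3  3.6] M [ 0.05 -0.88  0.08] t 10.15 g 0.55
```

Emit:
jog_arm:
  motion: "0 0 0 0.001 0 0 0; 0 0 0 0.002 0 0 0; 0 0 0 0.003 0 0 0; 0 0 0 0.004 0 0 0; 0 0 0 0.005 0 0 0"

```text
time: 10.78
tool_pos: [0.6426, -0.096, 0.1104]
tool_rot: [-0.037, 0.934, 0.1, 0.34]
contact_force: [-7.2, 0.5, 1.8]
gripper_width: 0.545
grasp_force: 65.3
```

```bash
python3 -c "
from h import *
rel()"
```

```text
x,y mm [-0.64  0.21] TCP height mm 39.61 rot deg [0.06 0.   0.02] F tool [-4.1 -2.  -5.9] M [ 0.49 -1.09 -0.06] t 10.775 g 0.545
```

Emit:
jog_arm:
  motion: "0 -0.0002 0.0003 0.001 0 0 0; 0 -0.0002 0.0003 0.002 0 0 0; 0 -0.0002 0.0003 0.003 0 0 0; 0 -0.0002 0.0003 0.004 0 0 0; 0 -0.0002 0.0003 0.005 0 0 0"

```text
time: 11.4
tool_pos: [0.6441, -0.0957, 0.1088]
tool_rot: [-0.037, 0.934, 0.1, 0.34]
contact_force: [-11.2, 0.5, 3.3]
gripper_width: 0.548
grasp_force: 65.6
```

```bash
python3 -c "
from h import *
rel()"
```

```text
x,y mm [-0.55  0.2 ] TCP height mm 37.35 rot deg [0.09 0.01 0.  ] F tool [-6.2 -2.9 -9.5] M [ 0.63 -1.14 -0.05] t 11.4 g 0.548
```

Emit:
jog_arm:
  motion: "0 -0.0006 0.0002 0.001 0 0 0; 0 -0.0006 0.0002 0.002 0 0 0; 0 -0.0006 0.0002 0.003 0 0 0; 0 -0.0006 0.0002 0.004 0 0 0; 0 -0.0006 0.0002 0.005 0 0 0"

```text
time: 12.02
tool_pos: [0.6457, -0.0954, 0.1063]
tool_rot: [-0.037, 0.934, 0.1, 0.34]
contact_force: [-4.2, 3.2, -0.0]
gripper_width: 0.544
grasp_force: 64.7
```

```bash
python3 -c "
from h import *
rel()"
```

```text
x,y mm [-0.9   0.24] TCP height mm 34.45 rot deg [0.08 0.02 0.04] F tool [-2.6 -4.  -2.2] M [ 0.78 -0.67 -0.03] t 12.025 g 0.544
```

Emit:
jog_arm:
  motion: "0 0 0.0002 0.002 0 0 0; 0 0 0.0002 0.004 0 0 0; 0 0 0.0002 0.006 0 0 0; 0 0 0.0002 0.007 0 0 0; 0 0 0.0002 0.008 0 0 0"

```text
time: 12.65
tool_pos: [0.648, -0.0949, 0.1028]
tool_rot: [-0.037, 0.934, 0.1, 0.34]
contact_force: [-3.1, 3.7, -0.9]
gripper_width: 0.545
grasp_force: 64.8
```

```bash
python3 -c "
from h import *
rel()"
```

```text
x,y mm [-1.37  0.25] TCP height mm 30.24 rot deg [ 0.09 -0.02  0.04] F tool [-2.3 -4.2 -0.7] M [ 0.83 -0.7   0.01] t 12.65 g 0.545
```

Emit:
jog_arm:
  motion: "0 0 0 0.001 0 0 0; 0 0 0 0.002 0 0 0; 0 0 0 0.003 0 0 0; 0 0 0 0.004 0 0 0; 0 0 0 0.005 0 0 0"

```text
time: 13.28
tool_pos: [0.6496, -0.0955, 0.1005]
tool_rot: [-0.036, 0.934, 0.1, 0.34]
contact_force: [-0.5, -0.1, -3.8]
gripper_width: 0.544
grasp_force: 64.3
```

```bash
python3 -c "
from h import *
rel()"
```

```text
x,y mm [-1.73  1.18] TCP height mm 27.56 rot deg [-0.04 -0.02  0.04] F tool [-2.8 -0.   2.6] M [ 0.05 -0.79 -0.  ] t 13.275 g 0.544
```

Emit:
jog_arm:
  motion: "0 0 0 0.0004 0 0 0; 0 0 0 0.0008 0 0 0; 0 0 0 0.0012 0 0 0; 0 0 0 0.0012 0 0 0; 0 0 0 0.0012 0 0 0"

```text
time: 13.9
tool_pos: [0.65, -0.0949, 0.1005]
tool_rot: [-0.037, 0.934, 0.1, 0.34]
contact_force: [-0.0, -0.3, -4.6]
gripper_width: 0.545
grasp_force: 64.3
```

```bash
python3 -c "
from h import *
rel()"
```

```text
x,y mm [-1.31  0.68] TCP height mm 27.25 rot deg [ 0.03 -0.    0.03] F tool [-3.   0.3  3.5] M [ 0.06 -0.81  0.04] t 13.9 g 0.545
```

Emit:
jog_arm:
  motion: "0 0 0 0.0004 0 0 0; 0 0 0 0.0008 0 0 0; 0 0 0 0.0012 0 0 0; 0 0 0 0.0012 0 0 0; 0 0 0 0.0012 0 0 0"

```text
time: 14.52
tool_pos: [0.6503, -0.0948, 0.1002]
tool_rot: [-0.037, 0.934, 0.1, 0.34]
contact_force: [-5.5, -0.3, -0.7]
gripper_width: 0.545
grasp_force: 64.9
```

```bash
python3 -c "
from h import *
rel()"
```

```text
x,y mm [-1.32  0.7 ] TCP height mm 26.79 rot deg [ 0.03 -0.01  0.03] F tool [-4.7 -0.9 -3. ] M [ 0.09 -1.06 -0.  ] t 14.525 g 0.545
```

Emit:
jog_arm:
  motion: "0 -0.0003 0 0.0002 0 0 0; 0 -0.0003 0 0.0004 0 0 0; 0 -0.0003 0 0.0005 0 0 0; 0 -0.0003 0 0.0006 0 0 0; 0 -0.0003 0 0.0006 0 0 0"

```text
time: 15.15
tool_pos: [0.6503, -0.0948, 0.1001]
tool_rot: [-0.037, 0.934, 0.1, 0.34]
contact_force: [-9.0, -0.0, 1.8]
gripper_width: 0.541
grasp_force: 65.3
```

```bash
python3 -c "
from h import *
rel()"
```

```text
x,y mm [-1.36  0.68] TCP height mm 26.72 rot deg [ 0.05 -0.01  0.02] F tool [-5.6 -1.9 -7.1] M [ 0.22 -1.09  0.07] t 15.15 g 0.541
```

Emit:
jog_arm:
  motion: "0 -0.0003 0.0002 0.0004 0 0 0; 0 -0.0003 0.0002 0.0008 0 0 0; 0 -0.0003 0.0002 0.0008 0 0 0; 0 -0.0003 0.0002 0.0008 0 0 0; 0 -0.0003 0.0002 0.0008 0 0 0"

```text
time: 15.78
tool_pos: [0.6503, -0.0948, 0.1001]
tool_rot: [-0.037, 0.934, 0.1, 0.34]
contact_force: [-14.9, -0.9, 6.8]
gripper_width: 0.548
grasp_force: 66.1
```

```bash
python3 -c "
from h import *
rel()"
```

```text
x,y mm [-1.33  0.68] TCP height mm 26.68 rot deg [ 0.08 -0.01  0.  ] F tool [ -6.9  -2.3 -14.7] M [ 0.37 -1.27  0.01] t 15.775 g 0.548
```

Emit:
jog_arm:
  motion: "0 0 0 -0.0001 0 0 0; 0 0 0 -0.0001 0 0 0; 0 0 0 -0.0001 0 0 0; 0 0 0 -0.0001 0 0 0; 0 0 0 -0.0001 0 0 0"

```text
time: 16.4
tool_pos: [0.6503, -0.0948, 0.1]
tool_rot: [-0.037, 0.934, 0.1, 0.34]
contact_force: [-13.7, -0.6, 6.3]
gripper_width: 0.545
grasp_force: 66.1
```

```bash
python3 -c "
from h import *
rel()"
```

```text
x,y mm [-1.37  0.66] TCP height mm 26.67 rot deg [ 0.08 -0.01  0.01] F tool [ -6.3  -2.3 -13.5] M [ 0.31 -1.38  0.02] t 16.4 g 0.545
```

The push held steady at about 15 N with no further travel. Opening the gripper now.

Emit:
jog_arm:
  motion: "80 0 0 -0.0004 0 0 0; 80 0 0 -0.0004 0 0 0; 80 0 0 -0.0004 0 0 0; 80 0 0 -0.0004 0 0 0; 80 0 0 -0.0004 0 0 0"

```text
time: 17.02
tool_pos: [0.6505, -0.0949, 0.0995]
tool_rot: [-0.037, 0.934, 0.1, 0.34]
contact_force: [-0.7, -0.3, -0.7]
gripper_width: 0.801
grasp_force: 0.0
```

```bash
python3 -c "
from h import *
rel()"
```

```text
x,y mm [-1.57  0.78] TCP height mm 26.15 rot deg [0.03 0.   0.04] F tool [-1.   0.1  0.1] M [ 0.03 -0.28 -0.02] t 17.025 g 0.801
```

Free of contact. I'll withdraw straight along the post, with a little -x shift at the end to get the view.

Emit:
jog_arm:
  motion: "80 0 0 -0.04 0 0 0; 80 0 0 -0.1 0 0 0; 80 0 0 -0.18 0 0 0; 80 -0.04 0 -0.27 0 0 0; 80 -0.08 0 -0.29 0 0 0"

```text
time: 17.65
tool_pos: [0.5295, -0.1223, 0.1883]
tool_rot: [-0.035, 0.934, 0.1, 0.342]
contact_force: [-0.4, -0.3, -0.1]
gripper_width: 0.798
grasp_force: 0.0
```

Emit:
jog_arm:
  motion: "80 0 0 0 0 0 0; 80 0 0 0 0 0 0; 80 0 0 0 0 0 0; 80 0 0 0 0 0 0; 80 0 0 0 0 0 0"

```text
time: 18.27
tool_pos: [0.5296, -0.121, 0.1847]
tool_rot: [-0.037, 0.934, 0.1, 0.34]
contact_force: [-0.9, 0.1, -0.5]
gripper_width: 0.8
grasp_force: 0.0
```

```bash
python3 - <<'E'
from h import *
rel()
f=grab_frame("wrist");g=grab_frame("side")
a=cv2.resize(f["color"][60:260,150:420],(400,296));b=cv2.resize(g["color"][140:270,270:430],(400,325))
print([(round(float(d["p"]),2),np.round(d["at"],4),(R1.inv().apply(np.array(d["at"])-F)*1e3).round(1)) for c in("wrist","side") for d in place_of(c,"socket")])
cv2.imwrite("pics/end.png",np.vstack([a,b])[:590,:,::-1])
E
```

```text
x,y mm [-41.57   0.66] TCP height mm 170.88 rot deg [ 0.07 -0.03  0.03] F tool [-1.  -0.3 -0.2] M [-0.01 -0.29  0.02] t 18.275 g 0.8
[(0.83, array([ 0.6605, -0.0947,  0.0857]), array([-2.9,  2.7, -9.3])), (0.91, array([ 3.586e-01, -3.092e-01,  3.000e-04]), array([-318.7,  148.3, -162.7])), (0.85, array([ 0.3993, -0.4039,  0.006 ]), array([-300. ,  249.5, -154.4])), (0.68, array([ 0.5095, -0.2354,  0.0021]), array([-192.6,  108.2,  -59.2])), (0.67, array([ 0.664 , -0.0921,  0.0826]), array([-1.9,  0.9, -4.3])), (0.18, array([ 0.2649, -0.4026, -0.0035]), array([-406.5,  219.7, -231.4]))]
```

View pics/end.png

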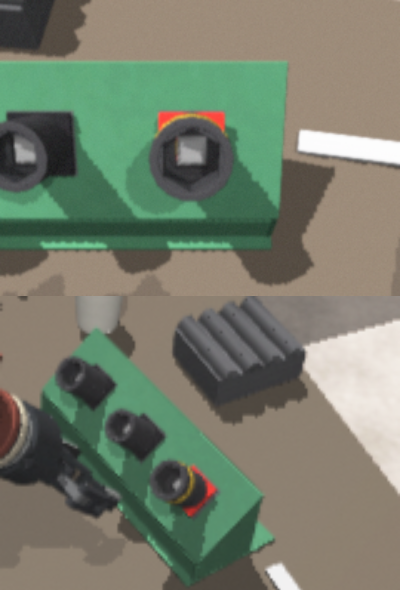

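The last picture shows the banded socket seated on the red base (wrist view (192,155), side view (180,482)) with the post inside. The robot is clear and the other sockets are where they were.

```bash
python3 -c "
from plant import *
print(job_done())"
```

```text
the job is handed in; nothing more can be done
None
```

The yellow-banded black socket hangs on the empty post, flush on its red base by feel and in the last pictures; the side force fell away as the catch snapped out near home, I held the final push at about 15 N (17–18 N at most), and the job is handed in with the arm clear after about 18 s.

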